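Run down the loose wing nut of a lazy susan

TASK

The wing nut in the middle of the bamboo lazy susan on the white shelf has come loose. Turn it clockwise (seen from above) by pushing its wings round with a fingertip, stroke after stroke, until it is snug against its washer and stops turning; do not pinch or grip it. Do not drag the stiff platter round with it, and leave the jar, tin, cap and perfume bottle standing where they are.

Things in the scene. Friction and masses are not known exactly. Their poses are not given: they have to be found in the camera images.
- nut_mid (a point): Point on the axis of the grey aluminium wing nut, 24 mm above its underside; turns and sinks with it. z is up; x runs along the two wings (one at +x, one at -x, alike), y across them. The wings are one upright straight blade, 70 mm tip to tip, 12 mm thick. 16 to 35 mm from the axis it spans 12 to 45 mm above the underside, further in 7 to 19 mm. Collar below: radius 10, 4 mm high.
- wingnut (a joint): Turn of the wing nut on its stud in rad, growing clockwise seen from above: 0 at its loosest, 7.0 snug, where it meets a hard stop. It stays where it is left; it takes about 0.04 N m to turn (under 2 N at the wings). It sinks 6 mm per full turn.
- platter_top (a point): Centre of the platter's upper face, on the nut's axis, z up. Bamboo disc, radius 130 mm, 18 mm thick, upper face 90 mm above the work surface. On it a steel washer (radius 17 mm, 3 mm thick), which the nut's underside meets when snug; a stud of radius 4 mm rises 34 mm above the face. No loose thing stands within 65 mm of the axis.
- platter (a joint): Turn of the platter on its foot in rad, 0 at the start. Stiff: it holds until about 0.45 N m, so pushing the snug nut's wings with more than about 15 N drags it round. The foot is fixed to the shelf.
- wing_backs: The two wing faces that are pushed to turn the nut clockwise (half the blade's thickness): the +y face of the +x wing and the -y face of the -x wing, in the axes of nut_mid. Origin on the axis at the nut's underside.
- wing_fronts: The two other wing faces, which lead in clockwise turning (the other half of the blade's thickness). Pressing fronts and backs at once is pinching.
- jar: Empty clear glass honey jar, 68 mm wide, 85 mm high, open, on the shelf board (60 mm above the work surface) beside the platter. Origin under its centre. Leave alone.
- perfume: Amber glass perfume bottle 28 x 50 mm with a steel press-button sprayer, 82 mm high, on the shelf board beside the platter. Origin under its centre. Leave alone.
- tin: Round aluminium tin, 50 mm wide, 36 mm high, standing on the platter near its edge. Origin under its centre. Leave alone.
- cap: Black plastic bottle cap, 30 mm wide, 20 mm high, standing on the platter near its edge. Origin under its centre. Leave alone.

How it is judged:
By the outcome, as a careful person would: the job done as asked, in the order asked, and still so for the second after the job is handed in, with the robot touching nothing.
It also fails if it takes over 72 s, if anything falls off the work surface, if the arm or the gripper's body presses on something with over 40 N, if the wrist force passes 120 N, or if a joint passes its speed limit or range.

ROBOT

A 7-joint arm with a two-finger parallel gripper is mounted at the origin on the work surface. World frame = base frame: x ahead of the robot, y to its left, z up, the work surface at z = 0. Lengths are in m, angles in rad, forces in N, time in s.
With the tool pointing down it reaches from about 0.4 to 0.85 m from the base axis. Payload 4.4 kg.
Tool frame: the origin (TCP) lies midway between the tips of the shut fingers; the grasp point (between the pads) lies 19 mm behind it; z points along the fingers, y is the line along which they close (so a half turn about z gives the same grasp; the last joint's range is limited). The gripper opens to 94 mm and grips with 3 to 60 N. Pads are 16 mm wide; open, the fingers measure 119 mm over their backs; the gripper's body (75 mm by 177 mm) begins 78 mm behind the grasp point.
Start: joints at [-1.379, 0.628, 0.038, 1.517, -0.027, 0.996, -0.02], TCP at [0.166, 0.629, 0.205] pointing down, gripper open.
Joint ranges: [-3.06, 3.06], [-0.37, 2.12], [-1.25, 1.32], [0.18, 2.47], [-1.1, 4.24], [0.23, 1.98], [-2.94, 2.94]. Speed limits (rad/s): [2.57, 2.57, 3.14, 3.14, 3.14, 3.14, 3.14].

INTERFACE

Orientations are given as a rotation vector (axis times angle).
In Python, from cell import telemetry, viewer, manip gives the robot as it stands. The module is installed in compiled form; this text tells all that it offers.
- The arm moves only by the shell command python3 -m creep 'ROWS' [OPENING] [FORCE]. ROWS is JSON, a list of rows, each an object with "xyz": the shift along the tool's x, y, z in m, a list of three; "yaw": the turn about the tool's z in rad. A call has exactly 5 rows; each row shifts and turns the commanded pose from where the row before left it, along the tool's axes as they then stand; what a row does not reach is not made up. A row lasts 1/8 s, in which the tool goes at most 62.5 mm and 10.7 degrees, less where a joint would pass 70% of its speed; a pose out of reach is approached as far as the arm can. A call with a gripper value outside its range is refused whole. OPENING is the opening, from -1 (shut) to 1 (fully open), set as the call begins (- or left out, the last holds). The fingers move at their own pace and stop on an object; FORCE is the grip in N (left out, the last holds). Time passes only in rows, so rows that do not move let the fingers close, or fill a call up. It gives the time, the measured TCP pose, the force, the opening and the grip force at its end, in the units of the state.
- telemetry.observe(): the state, without advancing time (a new reading comes with each control period).
- viewer.get_image(name): name is "scene" or "top"; returns (picture, depth): 384x512x3 uint8, blue, green, red; 384x512 float32, m along the optical axis (not along the pixel's ray), 0 where there is no reading.
- viewer.get_calibration(name): a dict with "camera_matrix" (3x3 intrinsics, pixels), "R" (3x3) and "t" (3): a world point X has camera coordinates R X + t. Camera axes: x right, y down, z forward; pixel columns grow to the right and rows downward; lengths in m; the calibration is good to about 2 mm. A picture is of the moment at which its call begins. get_calibration takes no time and is no camera call.
- manip.job_done(): hands the job in; it is judged then, once.
The state is a dict: "time_s": time; "qpos": joint angles; "joint_velocities": joint speeds; "tau": joint torques, N m; "tool_pos": TCP position; "ee_rot": TCP orientation; "ft_force": force on the tool from outside, world axes, zero at the start; "wrist_torque": the same for the moment, N m; "width": finger opening in m; "grip_force": force on a finger pad.
Only numpy, scipy, OpenCV 4.12 (cv2) and the standard library are available. Lean on these libraries where they do the work, as an engineer would, in place of code of your own. Each camera call takes 0.05 s, during which the arm holds its last target. There are 200 camera calls.

## Working session

There is one attempt and no reset: what is moved stays moved. The work goes in short steps, Python scripts to look and compute and a shell command to move; the robot and the scene stay as the last step left them, time stands still between calls to the robot, and variables do not carry over. Pictures are saved under pics/ and viewed, at most 10 in all, crops included, and the job is handed in when it is done.

```bash
mkdir -p pics; python3 - <<'E'
from cell import telemetry, viewer
import cv2,numpy as np
s=telemetry.observe(); print({k:np.round(v,3).tolist() for k,v in s.items()})
for n in("scene","top"):
    im,d=viewer.get_image(n); cv2.imwrite(f"pics/{n}0.png",im); np.save(f"pics/{n}0.npy",d)
    c=viewer.get_calibration(n); print(n,c)
E
```

```text
{'time_s': 0.0, 'qpos': [-1.379, 0.629, 0.038, 1.518, -0.027, 0.996, -0.02], 'joint_velocities': [0.0, -0.0, -0.001, -0.0, 0.003, 0.001, 0.002], 'tau': [0.001, -54.972, 1.143, -18.664, -0.053, 0.023, 0.0], 'tool_pos': [0.166, 0.628, 0.205], 'ee_rot': [-0.404, -3.115, 0.003], 'ft_force': [0.546, -0.155, 0.44], 'wrist_torque': [0.003, 0.019, 0.025], 'grip_force': 0.0, 'width': 0.094}
scene {'camera_matrix': array([[406.00461714,   0.        , 251.89605103],
       [  0.        , 406.00461714, 192.04564187],
       [  0.        ,   0.        ,   1.        ]]), 'R': array([[ 0.5838876 ,  0.81173656, -0.01261111],
       [ 0.60896307, -0.4481985 , -0.65443264],
       [-0.53687918,  0.37443541, -0.75601513]]), 't': array([-0.39964381, -0.25354678,  1.2409431 ])}
top {'camera_matrix': array([[455.34598918,   0.        , 259.49937566],
       [  0.        , 455.34598918, 194.05588111],
       [  0.        ,   0.        ,   1.        ]]), 'R': array([[ 0.02271844, -0.99969038,  0.01014984],
       [-0.99853131, -0.02318923, -0.04896407],
       [ 0.04918427, -0.00902255, -0.99874897]]), 't': array([0.0388319 , 0.59169988, 1.20681197])}
```

View pics/scene0.png

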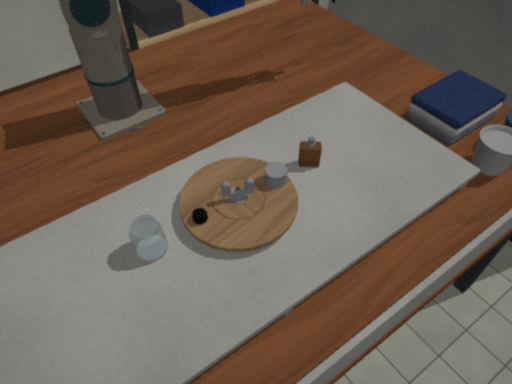

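View pics/top0.png

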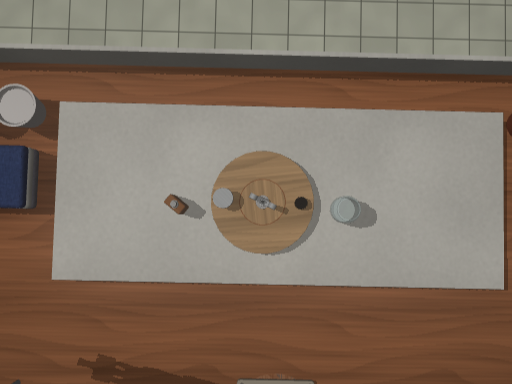

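The scene picture shows the nut near (238,190), with the tin at (276,175), the cap at (200,215), the jar at (149,238) and the perfume at (310,153). In the top picture the nut is at (262,202) with its wings roughly along the columns, the tin at (223,198), the cap at (301,203), the jar at (344,210) and the perfume at (176,204).

```bash
cat > h.py <<'E'
from cell import telemetry, viewer
import cv2,numpy as np
def cloud(n,im=None,d=None):
    if d is None: im,d=viewer.get_image(n)
    c=viewer.get_calibration(n); K,R,t=c["camera_matrix"],np.array(c["R"]),np.array(c["t"])
    v,u=np.mgrid[:384,:512]; P=np.stack([(u-K[0,2])/K[0,0]*d,(v-K[1,2])/K[1,1]*d,d],-1)
    W=(P-t)@R; W[d==0]=np.nan; return im,W
def wing(W,c,zlo=.12):
    m=(np.hypot(W[...,0]-c[0],W[...,1]-c[1])<.042)&(W[...,2]>zlo)&(W[...,2]<.16)
    return W[m],m
E
python3 - <<'E'
from h import *
for n in("scene","top"):
    im,W=cloud(n,cv2.imread(f"pics/{n}0.png"),np.load(f"pics/{n}0.npy"))
    if n=="top":
        m=(abs(W[...,2]-.09)<.006); m[:140]=0;m[262:]=0;m[:,:200]=0;m[:,325:]=0
        cn=max(cv2.findContours(m.astype(np.uint8),0,1)[0],key=cv2.contourArea)[:,0]
        p=np.array([W[v,u] for u,v in cn]); c,r=cv2.minEnclosingCircle(p[:,:2].astype(np.float32)); print("platter",c,r,np.nanmedian(W[m][:,2]))
    P,m=wing(W,c,.118)
    print(n,len(P),P.mean(0),np.percentile(P[:,2],[5,50,95]))
    X=P[:,:2]-P[:,:2].mean(0); w,V=np.linalg.eigh(X.T@X); a=V[:,1]; s=X@a
    print("axis deg",np.degrees(np.arctan2(a[1],a[0])),s.min(),s.max(),"mid",P[:,:2].mean(0)+a*(s.min()+s.max())/2)
    for nm,lo,hi in (("hi",.08,.2),):
        q=(W[...,2]>.1)&(np.hypot(W[...,0]-c[0],W[...,1]-c[1])<.3)&(np.hypot(W[...,0]-c[0],W[...,1]-c[1])>.05)
        k,l,st,ce=cv2.connectedComponentsWithStats(q.astype(np.uint8))
        for i in range(1,k):
            if st[i,4]>15: print(n,W[l==i].mean(0).round(3),W[l==i][:,2].max().round(3),st[i,4])
    cx,cy=(238,190) if n=="scene" else (262,202)
    cv2.imwrite(f"pics/{n}z.png",cv2.resize(im[cy-45:cy+45,cx-60:cx+60],None,fx=6,fy=6,interpolation=cv2.INTER_CUBIC))
E
```

```text
Traceback (most recent call last):
NameError: name 'c' is not defined
```

```bash
cat > m.py <<'E'
from h import *
for n in("top","scene"):
    im,W=cloud(n,cv2.imread(f"pics/{n}0.png"),np.load(f"pics/{n}0.npy"))
    if n=="top":
        m=(abs(W[...,2]-.09)<.006); m[:140]=0;m[262:]=0;m[:,:200]=0;m[:,325:]=0
        cn=max(cv2.findContours(m.astype(np.uint8),0,1)[0],key=cv2.contourArea)[:,0]
        p=np.array([W[v,u] for u,v in cn]); c,r=cv2.minEnclosingCircle(p[:,:2].astype(np.float32)); print("platter",c,r,np.nanmedian(W[m][:,2]))
    P,m=wing(W,c,.118)
    print(n,len(P),P.mean(0),np.percentile(P[:,2],[5,50,95]))
    X=P[:,:2]-P[:,:2].mean(0); w,V=np.linalg.eigh(X.T@X); a=V[:,1]; s=X@a
    print("axis deg",np.degrees(np.arctan2(a[1],a[0])),s.min(),s.max(),"mid",P[:,:2].mean(0)+a*(s.min()+s.max())/2)
    q=(W[...,2]>.1)&(np.hypot(W[...,0]-c[0],W[...,1]-c[1])<.3)&(np.hypot(W[...,0]-c[0],W[...,1]-c[1])>.05)
    k,l,st,ce=cv2.connectedComponentsWithStats(q.astype(np.uint8))
    for i in range(1,k):
        if st[i,4]>15: print(n,W[l==i].mean(0).round(3),W[l==i][:,2].max().round(3),st[i,4])
    cx,cy=(238,190) if n=="scene" else (262,202)
    cv2.imwrite(f"pics/{n}z.png",cv2.resize(im[cy-45:cy+45,cx-60:cx+60],None,fx=6,fy=6,interpolation=cv2.INTER_CUBIC))
E
python3 m.py
```

```text
platter (0.5672398805618286, 0.04635833576321602) 0.12971608340740204 0.08989353007616853
top 113 [0.56693525 0.04637164 0.1354184 ] [0.11850357 0.13963804 0.14374664]
axis deg 64.56260967615759 -0.03445202611092401 0.03453098557391206 mid [0.56695221 0.0464073 ]
top [0.573 0.143 0.126] 0.131 325
top [0.556 0.259 0.123] 0.147 247
top [ 0.566 -0.049  0.109] 0.115 120
top [ 0.552 -0.153  0.13 ] 0.152 328
scene 232 [0.57190627 0.04384237 0.13242632] [0.11912893 0.13328479 0.14311534]
axis deg 64.67595243565734 -0.03420151447948558 0.03487002333515079 mid [0.57204924 0.04414451]
scene [0.563 0.255 0.119] 0.145 334
scene [0.581 0.138 0.121] 0.129 451
scene [ 0.571 -0.051  0.108] 0.112 174
scene [ 0.561 -0.163  0.125] 0.147 1004
```

View pics/topz.png

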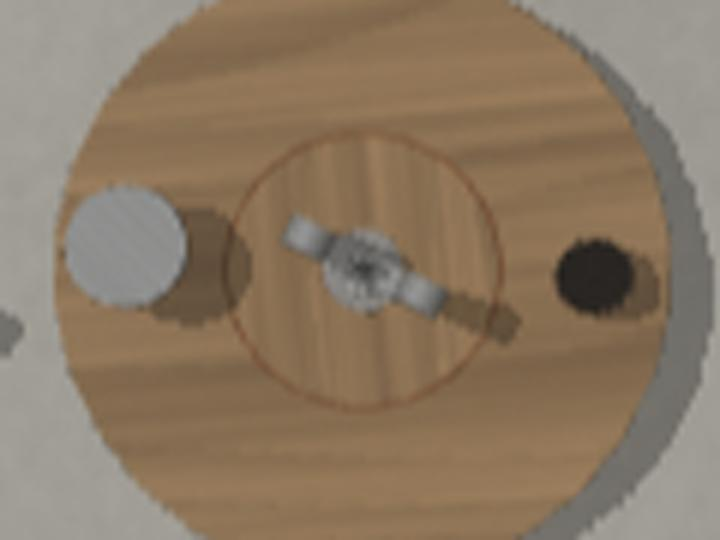

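The crop shows the blade running from (300,232) to (430,298), with the tin and cap well away from it. I measure the axis at about (0.567, 0.046), the wings at 64.6° and -115.4°, and the underside near z 0.0985. I'll shut the fingers and travel at the present height.

```bash
python3 -m creep '[{"xyz":[-0.037,-0.033,0],"yaw":0},{"xyz":[-0.037,-0.033,0],"yaw":0},{"xyz":[-0.037,-0.033,0],"yaw":0},{"xyz":[-0.037,-0.033,0],"yaw":0},{"xyz":[-0.037,-0.033,0],"yaw":0}]' -1 20
python3 -m creep '[{"xyz":[-0.037,-0.033,0],"yaw":0},{"xyz":[-0.037,-0.033,0],"yaw":0},{"xyz":[-0.037,-0.033,0],"yaw":0},{"xyz":[-0.037,-0.033,0],"yaw":0},{"xyz":[-0.037,-0.033,0],"yaw":0}]'
python3 -c "
from h import *
s=telemetry.observe();print(np.round(s['qpos'],3))"
```

```text
time_s: 0.72
tool_pos: [0.3032, 0.4202, 0.2053]
ee_rot: [-0.404, -3.115, 0.001]
ft_force: [-0.1, 0.4, -0.4]
width: 0.047
grip_force: 0.0
time_s: 1.35
tool_pos: [0.4399, 0.2137, 0.2053]
ee_rot: [-0.404, -3.115, 0.0]
ft_force: [0.2, 0.3, 0.7]
width: 0.0004
grip_force: 0.0
[-0.56   0.401  0.07   1.956 -0.039  0.785  0.845]
```

```bash
python3 -m creep '[{"xyz":[-0.0372,-0.0322,0],"yaw":0},{"xyz":[-0.0372,-0.0322,0],"yaw":0},{"xyz":[-0.0372,-0.0322,0],"yaw":0},{"xyz":[-0.0372,-0.0322,0],"yaw":0},{"xyz":[-0.0372,-0.0322,0],"yaw":0}]' >/dev/null
python3 -m creep '[{"xyz":[0,0,0],"yaw":-0.139},{"xyz":[0,0,0],"yaw":-0.139},{"xyz":[0,0,0],"yaw":-0.139},{"xyz":[0,0,0],"yaw":-0.139},{"xyz":[0,0,0],"yaw":-0.139}]' >/dev/null
python3 -m creep '[{"xyz":[0,0,0],"yaw":-0.139},{"xyz":[0,0,0],"yaw":-0.139},{"xyz":[0,0,0],"yaw":-0.139},{"xyz":[0,0,0],"yaw":-0.139},{"xyz":[0,0,0],"yaw":-0.139}]'
cat > st.py <<'E'
from h import *
from scipy.spatial.transform import Rotation as Ro
def st():
    s=telemetry.observe(); R=Ro.from_rotvec(s['ee_rot']).as_matrix(); p=np.array(s['tool_pos'])
    r=R.T@(p-[.567,.0464,p[2]]); f=R.T@s['ft_force']
    print("t",round(s['time_s'],2),"tcp",p.round(4),"toolx deg",round(np.degrees(np.arctan2(R[1,0],R[0,0])),1),"p in tool mm",(r*1e3).round(1),"F tool",f.round(1),"M",np.round(s['wrist_torque'],2),"q",np.round(s['qpos'],2))
if __name__=="__main__": st()
E
python3 st.py
```

```text
time_s: 3.22
tool_pos: [0.5778, 0.0119, 0.2051]
ee_rot: [1.69, -2.647, -0.001]
ft_force: [-0.1, 0.3, -0.7]
width: 0.0003
grip_force: 0.0
t 3.23 tcp [0.5778 0.0119 0.2051] toolx deg -114.9 p in tool mm [ 26.8 -24.3  -0. ] F tool [-0.3  0.2  0.7] M [ 0.13  0.1  -0.03] q [ 0.12  0.54 -0.29  1.72  0.19  0.91  2.46]
```

```bash
python3 -m creep '[{"xyz":[0,-0.002,0.02],"yaw":0},{"xyz":[0,0,0.02],"yaw":0},{"xyz":[0,0,0.02],"yaw":0},{"xyz":[0,0,0.015],"yaw":0},{"xyz":[0,0,0.008],"yaw":0}]'
python3 st.py; python3 - <<'E'
from h import *
a,_=viewer.get_image("scene");b,_=viewer.get_image("top")
f=lambda i,x,y:cv2.resize(i[y-40:y+40,x-50:x+50],(400,320),interpolation=2)
cv2.imwrite("pics/d1.png",np.hstack([f(a,238,190),f(b,262,202)]))
E
```

```text
time_s: 3.85
tool_pos: [0.5795, 0.0111, 0.1215]
ee_rot: [1.685, -2.651, -0.001]
ft_force: [-0.1, 0.1, -0.1]
width: 0.0003
grip_force: 0.0
t 3.85 tcp [0.5795 0.0111 0.1215] toolx deg -115.1 p in tool mm [ 26.6 -26.3  -0. ] F tool [-0.1  0.1  0.1] M [0.07 0.03 0.02] q [ 0.1   0.64 -0.26  1.79  0.23  0.74  2.42]
```

View pics/d1.png

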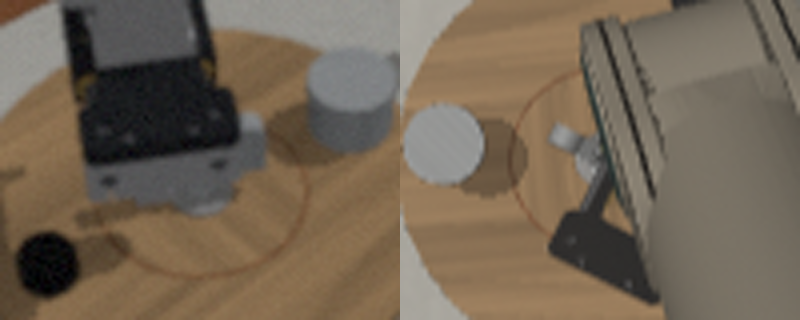

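The finger is down behind the -115° wing: in the left crop the finger block spans (90–250, 160–200) with a wing visible at (255,140), and the right crop shows the free wing at (563,133). Next I close the gap and make the first arcs.

```bash
python3 -m creep '[{"xyz":[0,0.0016,0],"yaw":0},{"xyz":[0,0.0016,0],"yaw":0},{"xyz":[0,0.0016,0],"yaw":0},{"xyz":[0,0.0016,0],"yaw":0},{"xyz":[0,0.0016,0],"yaw":0}]' >/dev/null; python3 st.py
python3 -m creep '[{"xyz":[0.0013,0.0028,0],"yaw":0.1},{"xyz":[0.0017,0.0028,0],"yaw":0.1},{"xyz":[0.0017,0.0028,0],"yaw":0.1},{"xyz":[0.0017,0.0028,0],"yaw":0.1},{"xyz":[0.0017,0.0028,0],"yaw":0.1}]' >/dev/null; python3 st.py
python3 -m creep '[{"xyz":[0.0017,0.0028,0],"yaw":0.1},{"xyz":[0.0017,0.0028,0],"yaw":0.1},{"xyz":[0.0017,0.0028,0],"yaw":0.1},{"xyz":[0.0017,0.0028,0],"yaw":0.1},{"xyz":[0.0017,0.0028,0],"yaw":0.1}]' >/dev/null; python3 st.py
```

```text
t 4.58 tcp [0.5735 0.0141 0.1228] toolx deg -115.1 p in tool mm [ 26.4 -19.6   0. ] F tool [ 0.7 -2.1  0.6] M [-0.22 -0.34 -0.01] q [ 0.1   0.63 -0.26  1.81  0.23  0.72  2.41]
t 5.2 tcp [0.5573 0.016  0.1225] toolx deg -144.0 p in tool mm [ 25.7 -18.8  -0. ] F tool [-0.8 -2.6  0.9] M [-0.19 -0.39 -0.05] q [-0.    0.61 -0.12  1.86  0.11  0.68  2.02]
t 5.83 tcp [0.5434 0.0251 0.1225] toolx deg -172.6 p in tool mm [ 26.1 -18.1  -0. ] F tool [ 0.4 -1.5 -0.2] M [-0.23 -0.24  0.02] q [-0.12  0.59  0.03  1.9  -0.02  0.65  1.62]
```

```bash
for i in 1; do python3 -m creep '[{"xyz":[0.0027,0.0048,0],"yaw":0.17},{"xyz":[0.0027,0.0048,0],"yaw":0.17},{"xyz":[0.0027,0.0048,0],"yaw":0.17},{"xyz":[0.0027,0.0048,0],"yaw":0.17},{"xyz":[0.0027,0.0048,0],"yaw":0.17}]' >/dev/null; done; python3 st.py
python3 -m creep '[{"xyz":[0.0027,0.0048,0],"yaw":0.17},{"xyz":[0.0027,0.0048,0],"yaw":0.17},{"xyz":[0.0027,0.0048,0],"yaw":0.17},{"xyz":[0.0027,0.0048,0],"yaw":0.17},{"xyz":[0.0027,0.0048,0],"yaw":0.17}]' >/dev/null; python3 st.py
python3 - <<'E'
from h import *
a,_=viewer.get_image("scene");b,_=viewer.get_image("top")
f=lambda i,x,y:cv2.resize(i[y-40:y+40,x-50:x+50],(400,320),interpolation=2)
cv2.imwrite("pics/d2.png",np.hstack([f(a,238,190),f(b,262,202)]))
E
```

```text
t 6.45 tcp [0.5345 0.0508 0.1223] toolx deg 138.5 p in tool mm [ 27.3 -18.2   0. ] F tool [-0.7 -1.6  0.8] M [-0.34  0.12 -0.02] q [-0.33  0.6   0.28  1.92 -0.25  0.66  0.95]
t 7.08 tcp [0.5474 0.0751 0.1219] toolx deg 89.9 p in tool mm [ 28.7 -19.6   0.1] F tool [ 0.4 -0.4  0.7] M [0.07 0.39 0.01] q [-0.52  0.66  0.53  1.88 -0.48  0.73  0.28]
```

View pics/d2.png

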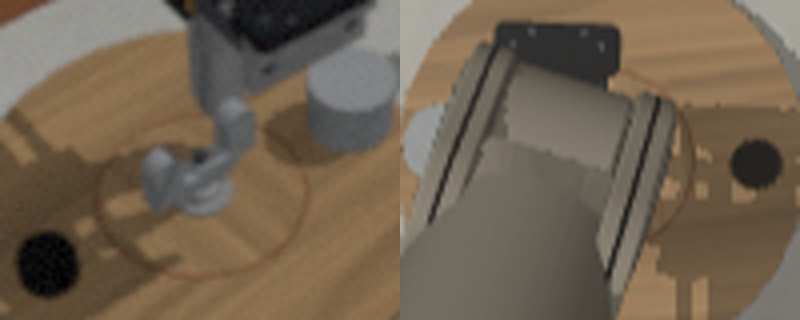

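The left crop shows the finger against the wing at (235,115), with the blade turned as planned; the tin and cap are unmoved. I'll continue with a radius correction.

```bash
python3 -m creep '[{"xyz":[0.0017,0.0050,0],"yaw":0.17},{"xyz":[0.0017,0.0050,0],"yaw":0.17},{"xyz":[0.0026,0.0047,0],"yaw":0.17},{"xyz":[0.0026,0.0047,0],"yaw":0.17},{"xyz":[0.0026,0.0047,0],"yaw":0.17}]' >/dev/null; python3 st.py
cat > zt.py <<'E'
from h import *
c=(.567,.0464)
def top(W,off):
    R=np.hypot(W[...,0]-c[0]-off[0],W[...,1]-c[1]-off[1]); z=W[...,2]
    p=np.nanmedian(z[(R>.045)&(R<.06)&(abs(z-.09)<.008)]); q=z[(R<.037)&(z<.146)&(z>.128)]
    return p.round(4),len(q),(np.percentile(q,[50,80,90,97])-p).round(4) if len(q) else None
for n,o in(("scene",(.005,-.002)),("top",(0,0))):
    _,W=cloud(n,0,np.load(f"pics/{n}0.npy")); print(n,"start",top(W,o)); _,W=cloud(n); print(n,"now",top(W,o))
E
python3 zt.py
```

```text
t 7.8 tcp [0.5749 0.0775 0.1222] toolx deg 41.4 p in tool mm [ 26.5 -18.1   0. ] F tool [ 0.8 -1.1  0.5] M [0.26 0.24 0.02] q [-0.64  0.76  0.77  1.81 -0.69  0.86 -0.38]
scene start (np.float64(0.0901), 155, array([0.0483, 0.0518, 0.0525, 0.0537]))
scene now (np.float64(0.0901), 147, array([0.0462, 0.049 , 0.0497, 0.0511]))
top start (np.float64(0.0903), 85, array([0.0505, 0.0523, 0.0532, 0.0541]))
top now (np.float64(0.0902), 24, array([0.0469, 0.05  , 0.0509, 0.0519]))
```

```bash
python3 -m creep '[{"xyz":[0.0017,0.0027,0],"yaw":0.1},{"xyz":[0.0017,0.0027,0],"yaw":0.1},{"xyz":[0.0017,0.0027,0],"yaw":0.1},{"xyz":[0.0017,0.0027,0],"yaw":0.1},{"xyz":[0.0017,0.0027,0],"yaw":0.1}]' >/dev/null; python3 st.py
python3 -m creep '[{"xyz":[0.0012,0.0016,0],"yaw":0.06},{"xyz":[0.0011,0.0016,0],"yaw":0.06},{"xyz":[0.0011,0.0016,0],"yaw":0.06},{"xyz":[0.0011,0.0016,0],"yaw":0.06},{"xyz":[0.0011,0.0016,0],"yaw":0.06}]' >/dev/null; python3 st.py
```

```text
t 8.53 tcp [0.5886 0.0699 0.1221] toolx deg 13.0 p in tool mm [ 26.4 -18.1   0. ] F tool [ 0.2 -1.9  1.9] M [ 0.45  0.24 -0.05] q [-0.67  0.83  0.89  1.78 -0.79  0.94 -0.78]
t 9.15 tcp [0.5948 0.0627 0.1219] toolx deg -4.1 p in tool mm [ 26.5 -18.3  -0. ] F tool [-1.3 -2.1  1.1] M [ 0.47  0.23 -0.01] q [-0.69  0.87  0.97  1.76 -0.85  0.99 -1.02]
```

```bash
python3 -m creep '[{"xyz":[0.0011,0.0016,0],"yaw":0.06},{"xyz":[0.0011,0.0016,0],"yaw":0.06},{"xyz":[0.0011,0.0016,0],"yaw":0.06},{"xyz":[0.0011,0.0016,0],"yaw":0.06},{"xyz":[0.0011,0.0016,0],"yaw":0.06}]' >/dev/null; python3 st.py
```

```text
t 9.78 tcp [0.5986 0.0538 0.1219] toolx deg -21.3 p in tool mm [ 26.8 -18.4  -0. ] F tool [-1.7 -1.3  1.1] M [ 0.54  0.23 -0.01] q [-0.69  0.91  1.03  1.75 -0.9   1.04 -1.26]
```

```bash
python3 -m creep '[{"xyz":[0.0011,0.0016,0],"yaw":0.06},{"xyz":[0.0011,0.0016,0],"yaw":0.06},{"xyz":[0.0011,0.0016,0],"yaw":0.06},{"xyz":[0.0011,0.0016,0],"yaw":0.06},{"xyz":[0.0011,0.0016,0],"yaw":0.06}]' >/dev/null; python3 st.py; python3 zt.py
```

```text
t 10.4 tcp [0.6008 0.0472 0.1219] toolx deg -38.4 p in tool mm [ 26.  -21.7  -0. ] F tool [-2.6 -8.4  0.2] M [ 2.06 -0.45  0.02] q [-0.7   0.94  1.1   1.75 -0.96  1.09 -1.5 ]
scene start (np.float64(0.0901), 155, array([0.0483, 0.0518, 0.0525, 0.0537]))
scene now (np.float64(0.0901), 100, array([0.0452, 0.0483, 0.0518, 0.054 ]))
top start (np.float64(0.0903), 85, array([0.0505, 0.0523, 0.0532, 0.0541]))
top now (np.float64(0.0905), 0, None)
```

Force rises to 8.4 N at 21° past the last free position, which suggests it is snug. I'll back off, lift and look.

```bash
python3 -m creep '[{"xyz":[0,-0.004,0],"yaw":0},{"xyz":[0,-0.006,0],"yaw":0},{"xyz":[0,0,-0.02],"yaw":0},{"xyz":[0,0,-0.04],"yaw":0},{"xyz":[0,0,-0.04],"yaw":0}]' >/dev/null; python3 st.py
python3 -m creep '[{"xyz":[-0.025,-0.031,0],"yaw":0},{"xyz":[-0.025,-0.031,0],"yaw":0},{"xyz":[-0.025,-0.031,0],"yaw":0},{"xyz":[-0.025,-0.031,0],"yaw":0},{"xyz":[-0.025,-0.031,0],"yaw":0}]' >/dev/null; python3 st.py
sed 's/cv2.imread(f"pics\/{n}0.png"),np.load(f"pics\/{n}0.npy")/*viewer.get_image(n)/' m.py > m2.py; python3 m2.py; python3 zt.py | grep now
```

```text
t 11.12 tcp [0.6067 0.0497 0.2249] toolx deg -38.8 p in tool mm [ 28.9 -27.4   0. ] F tool [-0.4 -0.9 -0.6] M [0.05 0.1  0.01] q [-0.74  0.84  1.2   1.63 -0.82  1.25 -1.62]
t 11.75 tcp [0.6066 0.2504 0.2242] toolx deg -38.7 p in tool mm [-9.680e+01 -1.839e+02 -1.000e-01] F tool [ 0.6 -0.  -0.1] M [ 0.03  0.12 -0.05] q [-1.    0.92  1.21  1.49 -0.87  1.34 -1.96]
platter (0.5671367645263672, 0.046273697167634964) 0.12988552451133728 0.08987830565648616
top 88 [0.5667627  0.04648634 0.13468458] [0.12375706 0.13542099 0.14032812]
axis deg 145.8273370258342 -0.03470269964993444 0.03457938604261898 mid [0.56681371 0.04645171]
top [0.527 0.259 0.626] 0.691 15627
top [0.573 0.143 0.126] 0.132 326
top [ 0.566 -0.049  0.11 ] 0.115 121
top [ 0.552 -0.153  0.131] 0.15 328
scene 140 [0.57469936 0.04206297 0.13080184] [0.11885358 0.13283875 0.13872009]
axis deg 145.82369644455466 -0.029686359924818377 0.03454383567107986 mid [0.57269003 0.0434273 ]
scene [0.621 0.244 0.385] 0.489 5824
scene [0.563 0.255 0.12 ] 0.144 332
scene [0.581 0.139 0.121] 0.129 449
scene [ 0.572 -0.051  0.108] 0.112 173
scene [ 0.561 -0.163  0.125] 0.147 996
scene now (np.float64(0.0902), 89, array([0.0455, 0.0475, 0.0481, 0.0492]))
top now (np.float64(0.0902), 77, array([0.046 , 0.0478, 0.0486, 0.0495]))
```

View pics/topz.png

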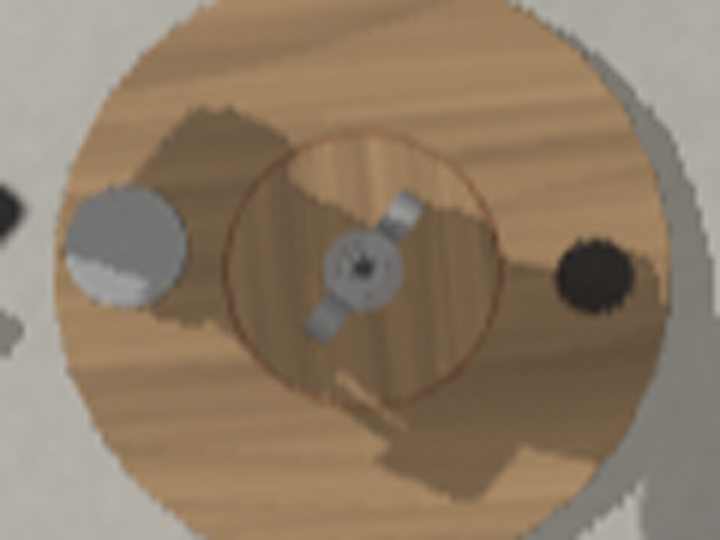

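The crop shows the blade now running from (410,205) to (320,330), which is 4.87 rad clockwise. Its top is 48 mm above the platter, as expected for snug, and the push met a firm stop at over 8 N. The tin, cap and platter grain are where they were, so I'm handing in.

```bash
python3 -c "
from cell import manip
print(manip.job_done())"
```

```text
the job is handed in; nothing more can be done
None
```

The wing nut is snug: I pushed it about 4.87 rad clockwise with the shut fingertip until it met a firm stop at about 8 N, and the platter, tin, cap, jar and perfume bottle measured unmoved afterwards; the job is handed in, but the hand-in gave no verdict.

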